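Clamp a filter cube with a slip-clutch knob

TASK

Set the black filter cube flat in the nest of the blue clamping fixture, between the jaws, without forcing it, and let go. Then tighten the fixture's red slip-clutch knob clockwise, in as many grasps as it takes, until you feel the jaws bite and the clutch give; stop there, before the clutch goes solid and crushes the cube, and leave it clamped. Do not disturb the objective case or the petri dish.

Things in the scene. Friction and masses are not known exactly. Their poses are not given: they have to be found in the camera images.
- cube_mid (a point): centre of the black filter cube: 34 x 34 mm, 34 mm high (a thin rim makes it 35), 60 g, loose; 17 mm above its underside; z up, x and y square to its sides. All four sides are alike for this job
- vise: blue and bare-metal clamping fixture, fixed to the worktop. Origin on the worktop, below the middle of the nest; z up; jaws close along its y. Base plate 64 mm (x) by 142 mm (y, -42 to 100), 12 mm thick. Drive housing with the red knob on top: x -22 to 22, y 56 to 96 mm, 48 mm high
- nest_floor (a point): centre of the nest's floor, 12 mm over the vise's origin; axes as the vise's. Blue anvil jaw: face set somewhere from y = -17 to -14 mm (not measured), stays put. Moving jaw: face starts at y = +24 mm, closes towards -y. Jaws 34 mm wide in x, tops 23 mm over the floor. Ledges 4 mm high at x = 19.5 to 24.5 mm on both sides; above them the cube's x sides are free for fingers
- knob_mid (a point): centre of the red fluted knob: 29 mm in diameter, 30 mm high, 57 to 87 mm above the worktop, this point at 72 mm, at x = 0, y = +76 mm in the vise's frame; axes fixed as the vise's; turns about the vertical. Clockwise from above closes the jaw 2.5 mm per radian; the screw drags with about 0.10 N m and stays where it is left. The knob's angle is not measured
- case_mid (a point): centre of the objective case, a clear cylinder with black cap, 38 mm in diameter, 64 mm high, standing loose on the worktop: leave alone
- dish_mid (a point): centre of the petri dish, 60 mm in diameter, 15 mm high, loose on the worktop: leave alone
- cube: the filter cube itself, origin at the centre of its underside
- collar (a point): centre of the top of the dark collar (35 mm wide) under the knob; it turns with the screw. The knob is sprung on the clutch, 0.8 N m per rad. When the jaw bites, torque rises from 0.10 to 0.16 N m within about 0.2 rad; then the clutch gives for 0.9 rad at 0.16 N m, each jaw pressing with about 28 N, then goes solid: more crushes the cube. White lines on knob and collar part as it gives
Mind the look-alikes: they are no part of the job. Leave any green, turquoise or yellow look-alike of the vise alone.

How it is judged:
On the way, in this order (a step that is already met when the one before it is completed fails the run):
1. the cube stands flat in the nest between the jaws, let go (z of cube_mid in the frame of nest_floor between 0.0145 and 0.0195 m and x of cube_mid in the frame of nest_floor between -0.005 and 0.005 m and y of cube_mid in the frame of nest_floor between -0.003 and 0.0095 m and angle between cube_mid's own z axis and vertical below 0.08 rad and contact force between the fingers and cube below 0.2 N), for 0.2 s.
2. the jaws hold the cube with the clutch's full force (contact force between vise and cube above 40 N), for 0.2 s.
At the end, for the whole second after the job is handed in: The cube is flat in the nest (centre 14.5 to 19.5 mm over its floor, within 5 mm along x, pushed against the anvil jaw: y -3 to 6 mm), tilt under 0.08 rad, at rest, and clamped with the clutch's force (the two jaws together press on it with over 40 N) (z of cube_mid in the frame of nest_floor between 0.0145 and 0.0195 m and x of cube_mid in the frame of nest_floor between -0.005 and 0.005 m and y of cube_mid in the frame of nest_floor between -0.003 and 0.006 m and angle between the z axis of cube_mid and the z axis of nest_floor, either way round below 0.08 rad and contact force between vise and cube above 40 N and linear speed of cube below 0.01 m/s); the robot touches nothing.
It fails at once if the cube is forced into the nest or crushed: the fixture's parts press on it with over 85 N in all (contact force between vise and cube above 85 N).
It fails at once if the objective case is moved more than 20 mm or tipped (distance of case_mid from where it was at the start of the episode above 0.02 m or angle between case_mid's own z axis and vertical above 0.4 rad).
It fails at once if the petri dish is moved more than 20 mm (distance of dish_mid from where it was at the start of the episode above 0.02 m).
It also fails if it takes over 67 s, if anything falls off the work surface, if the arm or the gripper's body presses on something with over 40 N, if the wrist force passes 120 N, or if a joint passes its speed limit or range.

ROBOT

A 6-joint arm with a two-finger parallel gripper is mounted at the origin on a cart in front of the work surface, level with it; the furniture and walls round the work are solid. World frame = base frame: x ahead of the robot, y to its left, z up, the work surface at z = 0. Lengths are in m, angles in rad, forces in N, time in s.
With the tool pointing down it reaches from about 0.425 to 0.95 m from the base axis. Payload 3.5 kg.
Tool frame: the origin (TCP) lies on the centre line of the jaws, within the pads' length; the fingertips stand ahead of it and the grasp point (between the pads) lies 5 mm behind it (ctrl.tcp_to_tips is the z of the fingertips in the tool frame, in m); z points along the fingers, y is the line along which they close (so a half turn about z gives the same grasp; the last joint's range is limited). The gripper opens to 85 mm and grips with 20 to 120 N. Pads are 22 mm wide; open, the fingers measure 114 mm over their backs; the gripper's body (76 mm by 85 mm) begins 54 mm behind the grasp point. The pads swing forward as they close: fully open they stand 13 mm farther back than shut.
Start: joints at [-1.472, 0.286, 1.577, -0, 1.279, -0.15], TCP at [0.166, -0.654, 0.245] pointing down, gripper open.
Joint ranges: [-2.77, 2.77], [-0.9, 2.22], [0.21, 2.48], [-1.53, 4.67], [0.24, 2.81], [-2.84, 2.84]. Speed limits (rad/s): [2.79, 2.79, 3.14, 3.14, 3.14, 3.14].

INTERFACE

Orientations are given as a unit quaternion [w, x, y, z].
In Python, from station import ctrl gives the robot as it stands. Calls block until the motion is done:
- ctrl.movep(position, orientation): joint-space move of the TCP to a pose.
- ctrl.line_to(position, rotation=None, speed=0.15, contact_N=None): straight line of the TCP; rotation=None keeps the orientation; speed is the mean speed in m/s. With contact_N (N) it stops when the force on the tool has changed by that much, and returns True; else False.
- ctrl.goto_joints(angles): joint-space move.
- ctrl.release() and ctrl.gripper_close(grasp_force=None): open the fingers fully, or close them until they stop; grasp_force is the grip in N (None keeps the last).
- ctrl.wait(seconds).
- ctrl.ik(position, orientation): joint angles nearest the present ones, or None.
- ctrl.get_image(name): name is "side" or "top"; returns the picture (420x560x3 uint8, red, green, blue); there is no depth.
- ctrl.get_calibration(name): a dict with "fx", "fy", "cx", "cy" (pixels), "view" (4x4, takes a point from world to camera coordinates). Camera axes: x right, y down, z forward; pixel columns grow to the right and rows downward; lengths in m; the calibration is good to about 2 mm. A picture is of the moment at which its call begins. get_calibration takes no time and is no camera call.
A pose or a line that the arm cannot do raises ctrl.PlanningError and nothing moves.
- ctrl.job_done(): hands the job in; it is judged then, once.
Readings, each from a call of its own:
- ctrl.get_clock(): time.
- ctrl.get_qpos(): joint angles.
- ctrl.get_joint_velocities(): joint speeds.
- ctrl.get_joint_torque(): joint torques, N m.
- ctrl.get_position(): TCP position.
- ctrl.get_tcp_rot(): TCP orientation.
- ctrl.get_force(): force on the tool from outside, world axes, zero at the start.
- ctrl.get_moment(): the same for the moment, N m.
- ctrl.get_grip_width(): opening from 0.0 (shut) to 1.0 (fully open).
- ctrl.get_gripper_force(): force on a finger pad.
Only numpy, scipy, OpenCV 4.12 (cv2) and the standard library are available. Lean on these libraries where they do the work, as an engineer would, in place of code of your own. Each camera call takes 0.05 s, during which the arm holds its last target. There are 200 camera calls.

## Working session

There is one attempt and no reset: what is moved stays moved. The work goes in short steps, each a Python script; the robot and the scene stay as the last script left them, time stands still between calls to the robot, and variables do not carry over. Pictures are saved under pics/ and viewed, at most 10 in all, crops included, and the job is handed in when it is done.

```bash
mkdir -p pics; ls; python3 - <<'E'
from station import ctrl
import cv2
for n in("side","top"):
    im=ctrl.get_image(n); cv2.imwrite(f"pics/{n}0.png",im[:,:,::-1])
    c=ctrl.get_calibration(n); print(n,c["fx"],c["fy"],c["cx"],c["cy"]); print(c["view"])
print(ctrl.tcp_to_tips,ctrl.get_tcp_rot(),ctrl.get_clock())
E
```

```text
pics
side 522.0759278775644 522.0759278775644 270.4886873918838 202.36472381516418
[[-0.91643726 -0.39961814  0.02116814  0.44516028]
 [-0.25055752  0.53174616 -0.80899132  0.23467015]
 [ 0.31203153 -0.74669362 -0.58743933  1.0315802 ]
 [ 0.          0.          0.          1.        ]]
top 522.8828615516154 522.8828615516154 291.4214778175686 210.2047534843499
[[-0.0083786  -0.99985773  0.01463981 -0.05719612]
 [-0.98718235  0.00593721 -0.15948594  0.55659413]
 [ 0.15937633 -0.01578843 -0.98709164  1.41950389]
 [ 0.          0.          0.          1.        ]]
0.014 [-1.10677908e-03  9.92272104e-01  1.24075972e-01  2.20715047e-05] 0.1
```

View pics/side0.png

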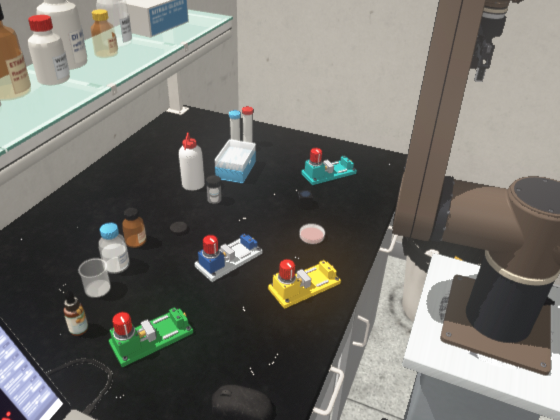

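View pics/top0.png

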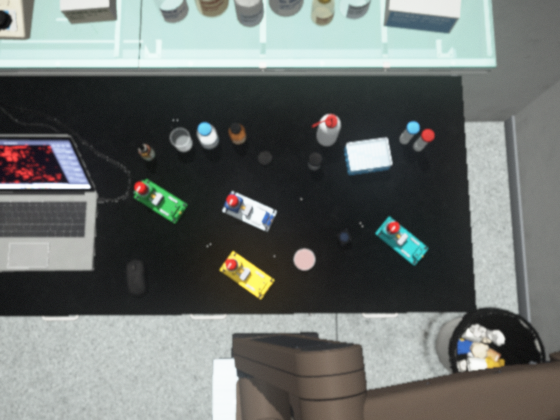

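Blue vise: side (229,255), top (249,210). Its look-alikes in the top view are green (160,200), yellow (247,274) and turquoise (402,240). The likely cube is the black thing at side (306,195), top (344,238). Other black things are the disc at top (265,157), the mouse at (136,277) and the case cap at (315,160). I'll take one close crop to check.

```bash
python3 - <<'E'
import cv2,numpy as np
s=cv2.imread("pics/side0.png");t=cv2.imread("pics/top0.png")
def z(im,x,y,w,h): return cv2.resize(im[y:y+h,x:x+w],(400,300),interpolation=cv2.INTER_CUBIC)
b=lambda a:cv2.convertScaleAbs(a,alpha=2.5,beta=20)
g=np.vstack([np.hstack([z(s,185,220,88,66),z(t,210,180,80,60)]),np.hstack([b(z(s,282,174,48,36)),b(z(t,320,220,48,36))])])
cv2.imwrite("pics/crop1.png",g)
E
```

```text
(no output)
```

View pics/crop1.png

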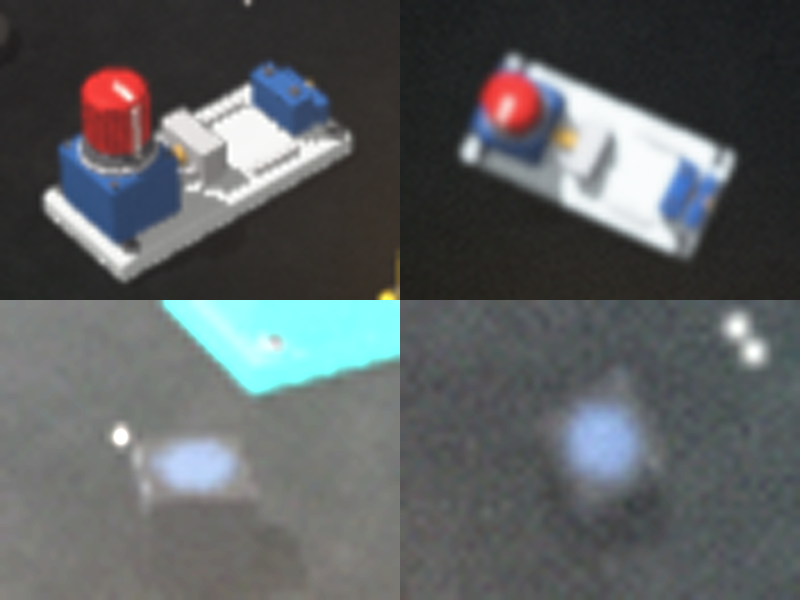

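The crop confirms it. The blue fixture has its knob at the upper left and its anvil at the right. The cube is black with a blue lens disc on top, at side ≈(305,194), top ≈(344,237). Next I'll triangulate.

```bash
cat > h.py <<'E'
import cv2,numpy as np
from station import ctrl
C={n:ctrl.get_calibration(n) for n in("side","top")}
def ray(n,p):
    c=C[n];V=np.array(c["view"]);R=V[:3,:3];o=-R.T@V[:3,3]
    d=R.T@np.array([(p[0]-c["cx"])/c["fx"],(p[1]-c["cy"])/c["fy"],1]);return o,d/np.linalg.norm(d)
def onz(n,p,z): o,d=ray(n,p);return o+d*(z-o[2])/d[2]
def tri(ps,pt):
    a,u=ray("side",ps);b,v=ray("top",pt)
    s,t=np.linalg.lstsq(np.stack([u,-v],1),b-a,rcond=None)[0]
    p,q=a+s*u,b+t*v;return (p+q)/2,np.linalg.norm(p-q)
def proj(n,P):
    c=C[n];q=np.array(c["view"])@np.append(P,1);return np.array([c["fx"]*q[0]/q[2]+c["cx"],c["fy"]*q[1]/q[2]+c["cy"]])
def blob(im,lo,hi,roi,full=False):
    x,y,w,h=roi;hs=cv2.cvtColor(im[y:y+h,x:x+w],cv2.COLOR_RGB2HSV)
    m=cv2.inRange(hs,np.array(lo),np.array(hi))
    k=max(cv2.findContours(m,cv2.RETR_EXTERNAL,cv2.CHAIN_APPROX_NONE)[0],key=cv2.contourArea)
    if full:return k+np.array([x,y])
    M=cv2.moments(k);return np.array([M["m10"]/M["m00"]+x,M["m01"]/M["m00"]+y]),M["m00"]
E
python3 - <<'E'
from h import *
S=cv2.imread("pics/side0.png")[:,:,::-1].copy();T=cv2.imread("pics/top0.png")[:,:,::-1].copy()
# knob
ks=blob(S,(0,130,60),(8,255,255),(195,228,35,40),1);kt=blob(T,(0,130,60),(8,255,255),(222,188,24,24),1)
rs=cv2.boundingRect(ks);rt=cv2.boundingRect(kt);print("knob boxes",rs,rt)
ms,a=blob(S,(0,130,60),(8,255,255),(195,228,35,40));mt,b=blob(T,(0,130,60),(8,255,255),(222,188,24,24));print(ms,mt,tri(ms,mt),"top@.087",onz("top",mt,.087))
# cube disc
cs,a=blob(S,(95,90,35),(130,255,255),(290,180,30,25));ct,b=blob(T,(95,90,35),(130,255,255),(330,225,28,25));print("cube",cs,a,ct,b,tri(cs,ct))
q=[onz("side",(282+x*.12,174+y*.12),.035) for x,y in((135,445),(233,434),(258,495),(150,501))]
q=np.array(q);print(q.round(3));e=np.roll(q,-1,0)-q;print("edge len",np.linalg.norm(e[:,:2],axis=1).round(3),"ang",np.degrees(np.arctan2(e[:,1],e[:,0])).round(1))
# vise plate
for n,I,roi in(("top",T,(212,182,75,56)),("side",S,(188,228,82,52))):
    x,y,w,h=roi;m=(I[y:y+h,x:x+w].max(2)>85).astype(np.uint8)
    k=max(cv2.findContours(m,0,2)[0],key=cv2.contourArea)+np.array([x,y])
    p=np.array([onz(n,v,.012)[:2] for v in k[:,0]],np.float32)
    hull=cv2.convexHull(p);print(n,cv2.minAreaRect(p)); 
    print(cv2.approxPolyDP(cv2.convexHull(p),.006,True)[:,0].round(3).tolist(), cv2.approxPolyDP(cv2.convexHull(k.astype(np.int32)),2.5,True)[:,0].tolist())
# blue anvil
for n,I,roi in(("top",T,(256,200,24,32)),("side",S,(238,228,24,24))):
    print("anvil",n,*blob(I,(100,120,50),(125,255,255),roi))
# case, dish
print("dish",onz("top",(304,259),.015),"case",onz("top",(315,160),.064),onz("side",(214,182),.064))
E
```

```text
knob boxes (203, 235, 15, 19) (226, 196, 12, 10)
[209.43886097 243.32663317] [231.81851852 199.75555556] (array([0.58204438, 0.10314155, 0.0714841 ]), np.float64(2.6528592965599877e-07)) top@.087 [0.57920983 0.10159775 0.087     ]Traceback (most recent call last):
  File "<stdin>", line 8, in <module>
  File "h.py", line 17, in blob
    k=max(cv2.findContours(m,cv2.RETR_EXTERNAL,cv2.CHAIN_APPROX_NONE)[0],key=cv2.contourArea)
ValueError: max() iterable argument is empty
```

```bash
cat > m.py <<'E'
from h import *
S=cv2.imread("pics/side0.png")[:,:,::-1].copy();T=cv2.imread("pics/top0.png")[:,:,::-1].copy()
print(S[194,305],T[237,344],T[220,330])
def bl(I,x,y,w,h):
    d=I[y:y+h,x:x+w].astype(float);d=np.clip(d[:,:,2]-d[:,:,0]-12,0,None);Y,X=np.mgrid[y:y+h,x:x+w];print("sum",d.sum(),d.max());return np.array([(d*X).sum(),(d*Y).sum()])/d.sum()
cs=bl(S,294,186,24,17);ct=bl(T,334,228,20,20);print("cube",cs,ct,tri(cs,ct))
q=np.array([onz("side",(281.5+x*.12,173.5+y*.12),.035) for x,y in((135,445),(233,434),(258,495),(150,501))])
print(q.round(3),q.mean(0));e=np.roll(q,-1,0)-q;print("edge len",np.linalg.norm(e[:,:2],axis=1).round(3),"ang",np.degrees(np.arctan2(e[:,1],e[:,0])).round(1))
for n,I,roi in(("top",T,(212,182,75,56)),("side",S,(188,228,82,52))):
    x,y,w,h=roi;m=(I[y:y+h,x:x+w].max(2)>85).astype(np.uint8)
    k=max(cv2.findContours(m,0,2)[0],key=cv2.contourArea)+np.array([x,y])
    p=np.array([onz(n,v,.012)[:2] for v in k[:,0]],np.float32)
    print(n,cv2.minAreaRect(p))
    h=cv2.approxPolyDP(cv2.convexHull(k.astype(np.int32)),2,True)[:,0];print(h.tolist(),[onz(n,v,.012)[:2].round(4).tolist() for v in h])
for n,I,roi in(("top",T,(256,200,24,32)),("side",S,(238,228,24,24))):
    print("anvil",n,*blob(I,(100,120,50),(125,255,255),roi))
print("dish",onz("top",(304,259),.015),"case",onz("top",(315,160),.064),onz("side",(214,182),.064))
E
python3 m.py
```

```text
[66 76 91] [54 67 87] [27 29 29]
sum 325.0 13.0
sum 847.0 21.0
cube [305.17538462 193.41846154] [343.86068477 236.46280992] (array([ 0.48221959, -0.20817708,  0.03193061]), np.float64(0.00103819709446328))
[[ 0.449 -0.07   0.035]
 [ 0.426 -0.086  0.035]
 [ 0.41  -0.064  0.035]
 [ 0.436 -0.049  0.035]] [ 0.43029671 -0.06750041  0.035     ]
edge len [0.028 0.027 0.03  0.024] ang [-144.9  124.7   30.   -59.3]
top ((0.5617417693138123, 0.06073003262281418), (0.15118201076984406, 0.07170432806015015), 65.08865356445312)
[[231, 191], [276, 210], [267, 231], [222, 211], [226, 197]] [[0.6185, 0.1117], [0.5624, -0.0176], [0.502, 0.0083], [0.5604, 0.1368], [0.601, 0.1258]]
side ((0.5815988183021545, 0.05065986514091492), (0.15781715512275696, 0.13120169937610626), 65.28934478759766)
[[262, 250], [260, 254], [216, 279], [207, 278], [194, 265], [206, 235], [244, 233], [253, 238]] [[0.5008, 0.0138], [0.4993, 0.0279], [0.5503, 0.138], [0.5688, 0.1433], [0.6137, 0.1202], [0.64, 0.0206], [0.5635, -0.0232], [0.5368, -0.0156]]
anvil top [265.95061728 218.74074074] 27.0
anvil side [247.79944675 240.95435685] 120.5
dish [ 0.42153841 -0.09596624  0.015     ] case [ 0.69560862 -0.12835767  0.064     ] [ 0.68970506 -0.11390558  0.064     ]
```

```bash
python3 - <<'E'
from h import *
q=np.array([onz("side",(281.5+x*.12,173.5+y*.12),.035) for x,y in((135,145),(233,134),(258,195),(150,201))])
print(q.round(3),q.mean(0));e=np.roll(q,-1,0)-q;print("edge len",np.linalg.norm(e[:,:2],axis=1).round(3),"ang",np.degrees(np.arctan2(e[:,1],e[:,0])).round(1))
q=np.array([onz("top",(319.5+x*.12,219.5+y*.12),.035) for x,y in((220,70),(262,160),(182,212),(147,118))])
print(q.round(3),q.mean(0));e=np.roll(q,-1,0)-q;print("edge len",np.linalg.norm(e[:,:2],axis=1).round(3),"ang",np.degrees(np.arctan2(e[:,1],e[:,0])).round(1))
# anvil/jaw/knob features: mosaic clicks top row (side scale .22, top .2)
f=lambda s,t:tri((184.5+s[0]*.22,219.5+s[1]*.22),(209.5+(t[0]-400)*.2,179.5+t[1]*.2))
print("knob top",f((114,78),(508,100)))
# predicted vise points -> mosaic pixels, origin guess
a=np.radians(66.05);y=np.array([np.cos(a),np.sin(a),0]);x=np.array([y[1],-y[0],0]);o=np.array([.549,.0333,0])
for nm,p in dict(knobtop=(0,.076,.087),knobbot=(0,.076,.057),mj1=(.017,.024,.035),mj2=(-.017,.024,.035),pc1=(32e-3,-.042,.012),pc2=(-32e-3,-.042,.012),pc3=(-32e-3,.1,.012),pc4=(32e-3,.1,.012),h1=(-.022,.056,.048),h2=(-.022,.096,.048),an1=(.017,-.016,.035),an2=(-.017,-.016,.035)).items():
    P=o+p[0]*x+p[1]*y+np.array([0,0,p[2]]);s=proj("side",P);t=proj("top",P)
    print(nm,((s-[184.5,219.5])/.22).round(),((t-[209.5,179.5])/.2+[400,0]).round())
for yaw in (-24,66,-114,156):
    for X in [(.56,.04,.1),(.58,.103,.1)]:
        r=np.radians(yaw);R=[0,np.cos(r/2),np.sin(r/2),0]
        j=ctrl.ik(X,R);print(yaw,X,None if j is None else np.round(j,2))
E
```

```text
[[ 0.501 -0.206  0.035]
 [ 0.476 -0.225  0.035]
 [ 0.459 -0.198  0.035]
 [ 0.487 -0.181  0.035]] [ 0.48077626 -0.20241045  0.035     ]
edge len [0.031 0.032 0.033 0.029] ang [-143.7  123.4   30.7  -60.1]
[[ 0.507 -0.214  0.035]
 [ 0.476 -0.227  0.035]
 [ 0.459 -0.2    0.035]
 [ 0.49  -0.189  0.035]] [ 0.48288023 -0.20761836  0.035     ]
edge len [0.033 0.032 0.034 0.03 ] ang [-156.4  122.4   19.2  -57.2]
knob top (array([0.57985956, 0.10343372, 0.09045722]), np.float64(0.0011889059303161519))
knobtop [116.  83.] [509. 100.]
knobbot [119. 133.] [515. 110.]
mj1 [186. 103.] [615. 126.]
mj2 [230. 138.] [590. 180.]
pc1 [270.  68.] [733. 155.]
pc2 [354. 130.] [688. 256.]
pc3 [124. 264.] [461. 158.]
pc4 [ 43. 193.] [507.  57.]
h1 [183. 152.] [533. 162.]
h2 [115. 191.] [467. 134.]
an1 [249.  69.] [680. 154.]
an2 [294. 103.] [655. 209.]
-24 (0.56, 0.04, 0.1) [-0.11  0.21  1.96 -0.    0.97  1.88]
-24 (0.58, 0.103, 0.1) [ 0.    0.26  1.89 -0.    0.99  1.99]
66 (0.56, 0.04, 0.1) [-0.11  0.21  1.96 -0.    0.97  0.31]
66 (0.58, 0.103, 0.1) [ 0.    0.26  1.89 -0.    0.99  0.42]
-114 (0.56, 0.04, 0.1) [-0.11  0.21  1.96 -0.    0.97 -2.83]
-114 (0.58, 0.103, 0.1) [ 0.    0.26  1.89 -0.    0.99 -2.72]
156 (0.56, 0.04, 0.1) [-0.11  0.21  1.96 -0.    0.97 -1.26]
156 (0.58, 0.103, 0.1) [ 0.    0.26  1.89 -0.    0.99 -1.15]
```

```bash
cat >> h.py <<'E'
def Q(deg): r=np.radians(deg)/2;return [0,np.cos(r),np.sin(r),0]
def bl(I,x,y,w,h):
    d=I[y:y+h,x:x+w].astype(float);d=np.clip(d[:,:,2]-d[:,:,0]-12,0,None);Y,X=np.mgrid[y:y+h,x:x+w];return np.array([(d*X).sum(),(d*Y).sum()])/d.sum()
E
python3 - <<'E'
from h import *
c=[.482,-.207]
ctrl.movep([*c,.10],Q(120))
print(ctrl.get_qpos())
ctrl.line_to([*c,.022],speed=.1,contact_N=8)
ctrl.gripper_close(20);print(ctrl.get_grip_width(),ctrl.get_position());ctrl.release()
ctrl.line_to([*c,.07],speed=.15)
ctrl.movep([*c,.07],Q(30))
ctrl.line_to([*c,.022],speed=.1,contact_N=8)
ctrl.gripper_close(20);print(ctrl.get_grip_width(),ctrl.get_position());ctrl.release()
ctrl.line_to([*c,.10],speed=.2)
ctrl.movep([.56,.04,.25],Q(66))
S=ctrl.get_image("side");T=ctrl.get_image("top")
cv2.imwrite("pics/side1.png",S[:,:,::-1]);cv2.imwrite("pics/top1.png",T[:,:,::-1])
cs=bl(S,294,186,24,17);ct=bl(T,334,228,20,20);print("cube",cs,ct,tri(cs,ct),ctrl.get_clock())
E
```

```text
[-6.00452545e-01  1.28895072e-01  2.04968181e+00 -1.94392188e-04
  9.61839242e-01 -1.12270812e+00]
0.3920989863775932 [ 0.48231445 -0.20720746  0.02247522]
0.39266076347668 [ 0.48240587 -0.2072825   0.02256671]
cube [305.05092593 193.22916667] [344.12285012 236.49140049] (array([ 0.48245092, -0.20882523,  0.03196865]), np.float64(0.00037689253604652643)) 9.5167
```

View pics/side1.png

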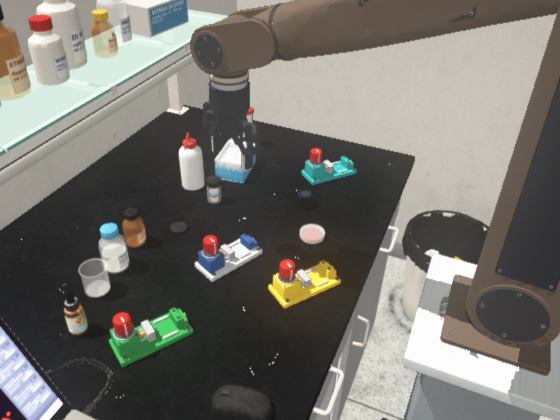

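```bash
python3 - <<'E'
from h import *
print(onz("top",(344.12,236.49),.035),onz("side",(305.05,193.23),.035))
c=[.4823,-.2073]
ctrl.movep([*c,.08],Q(30))
ctrl.line_to([*c,.022],speed=.12,contact_N=8)
ctrl.gripper_close(30);print(ctrl.get_grip_width())
ctrl.line_to([*c,.10],speed=.15)
a=np.radians(66.05);y=np.array([np.cos(a),np.sin(a),0]);o=np.array([.550,.034,0])
p=o+.0045*y
ctrl.movep([p[0],p[1],.085],Q(66.05));ctrl.line_to([p[0],p[1],.062],speed=.1)
print(ctrl.get_position(),ctrl.get_grip_width(),ctrl.get_clock())
S=ctrl.get_image("side");T=ctrl.get_image("top")
cv2.imwrite("pics/side2.png",S[:,:,::-1]);cv2.imwrite("pics/top2.png",T[:,:,::-1])
z=lambda im,x,y,w,h:cv2.resize(im[y:y+h,x:x+w,::-1],(400,600) if h>w else (800,600),interpolation=cv2.INTER_CUBIC)
cv2.imwrite("pics/crop2.png",cv2.convertScaleAbs(z(S,185,215,88,66),alpha=1.3,beta=15))
E
```

```text
[ 0.48230565 -0.20841534  0.035     ] [ 0.48090837 -0.20470286  0.035     ]
0.38766299475391935
[0.55124977 0.03719231 0.06124127] 0.3910408059827318 13.9083
```

View pics/crop2.png

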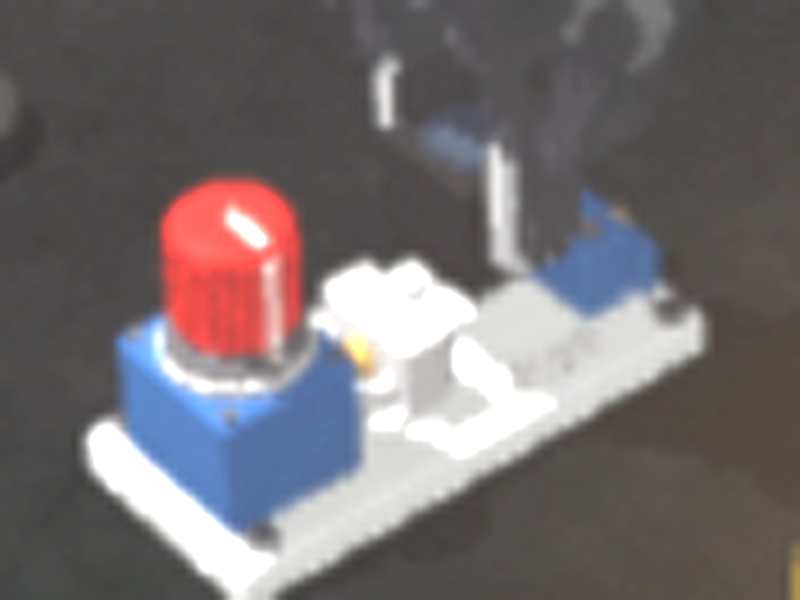

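```bash
python3 - <<'E'
from h import *
S=cv2.imread("pics/side1.png");T=cv2.imread("pics/top1.png")
tc=np.array([.4823,-.2073,.035]);b={"side":proj("side",tc)-[305.05,193.23],"top":proj("top",tc)-[344.12,236.49]};print(b)
# camera z of top disc vs true included; sub-pixel contour via 8x upsample
def cont(I,x,y,w,h,th):
    g=cv2.resize(I[y:y+h,x:x+w].max(2),None,fx=8,fy=8,interpolation=cv2.INTER_CUBIC)
    k=max(cv2.findContours((g>th).astype(np.uint8),0,1)[0],key=cv2.contourArea)[:,0]
    return (k+.5)/8-.5+[x,y]
def edge(n,k,p,q,z,tol=1.6):
    p,q=np.array(p,float),np.array(q,float);u=(q-p)/np.linalg.norm(q-p);d=k-p
    s=d@u;t=d@[-u[1],u[0]];L=np.linalg.norm(q-p)
    m=(s>.12*L)&(s<.88*L)&(abs(t)<tol);W=np.array([onz(n,v+b[n],z)[:2] for v in k[m]],np.float32)
    vx,vy,x0,y0=cv2.fitLine(W,cv2.DIST_HUBER,0,.01,.01).ravel();a=np.degrees(np.arctan2(vy,vx))%180
    return a,np.array([x0,y0])
kt=cont(T,212,182,75,56,100);ks=cont(S,188,228,82,52,85)
a=np.radians(66.05);y=np.array([np.cos(a),np.sin(a)]);x=np.array([y[1],-y[0]])
for nm,n,k,p,q,z in(("top x+","top",kt,(231,191),(276,210),.012),("top x-","top",kt,(222,211),(267,231),.012),("top y-","top",kt,(276,210),(267,231),.012),("top y+ ","top",kt,(226,198),(222,211),.012),
  ("side x- z0","side",ks,(212,280),(262,253),0),("side y+ z0","side",ks,(194.5,267),(212,280.5),0)):
    ang,P=edge(n,k,p,q,z);print(nm,ang.round(2),P.round(4),"x,y rel (.55,.035):",((P-[.55,.035])@x).round(4),((P-[.55,.035])@y).round(4))
for n in b: print(n,-(np.array(C[n]["view"])[:3,:3].T@np.array(C[n]["view"])[:3,3]))
print("knob",tri(np.array([209.44,243.33])+b["side"],np.array([231.82,199.76])+b["top"]))
ctrl.wait(.1);print(ctrl.get_position(),ctrl.get_tcp_rot())
E
```

```text
{'side': array([-0.15650898, -0.66956789]), 'top': array([-0.39731661,  0.00468754])}
top x+ 65.28 [0.5832 0.0263] x,y rel (.55,.035): 0.0338 0.0056
top x- 91.12 [0.555  0.1183] x,y rel (.55,.035): -0.0292 0.0781Traceback (most recent call last):
  File "<stdin>", line 19, in <module>
  File "<stdin>", line 13, in edge
cv2.error: OpenCV(4.12.0) /io/opencv/modules/imgproc/src/linefit.cpp:618: error: (-215:Assertion failed) npoints2 >= 0 || npoints3 >= 0 in function 'fitLine'
```

```bash
python3 - <<'E'
from h import *
S=cv2.imread("pics/side1.png");T=cv2.imread("pics/top0.png")
tc=np.array([.4823,-.2073,.035]);b={"side":proj("side",tc)-[305.05,193.23],"top":proj("top",tc)-[344.12,236.49]}
def cont(I,x,y,w,h,th):
    g=cv2.resize(I[y:y+h,x:x+w].max(2),None,fx=8,fy=8,interpolation=cv2.INTER_CUBIC)
    k=max(cv2.findContours((g>th).astype(np.uint8),0,1)[0],key=cv2.contourArea)[:,0]
    return (k+.5)/8-.5+[x,y]
def edge(n,k,p,q,z,tol=1.8):
    p,q=np.array(p,float),np.array(q,float);u=(q-p)/np.linalg.norm(q-p);d=k-p
    s=d@u;t=d@[-u[1],u[0]];L=np.linalg.norm(q-p)
    m=(s>.15*L)&(s<.85*L)&(abs(t)<tol)
    if m.sum()<5:return 0.,np.zeros(2)
    W=np.array([onz(n,v+b[n],z)[:2] for v in k[m]],np.float32)
    vx,vy,x0,y0=cv2.fitLine(W,cv2.DIST_HUBER,0,.01,.01).ravel();return np.degrees(np.arctan2(vy,vx))%180,np.array([x0,y0])
kt=cont(T,212,182,75,56,110);ks=cont(S,188,228,82,52,85)
a=np.radians(66.05);y=np.array([np.cos(a),np.sin(a)]);x=np.array([y[1],-y[0]])
for nm,n,k,p,q,z in(("top x+","top",kt,(231,191),(276,210),.012),("top x-","top",kt,(222,211),(267,231),.012),("top y-","top",kt,(276,210),(267,231),.012),
  ("side x- z0","side",ks,(212,280),(262,253),0),("side y+ z0","side",ks,(194.5,267),(212,280.5),0)):
    ang,P=edge(n,k,p,q,z);print(nm,round(float(ang),2),P.round(4),"rel:",((P-[.55,.035])@x).round(4),((P-[.55,.035])@y).round(4))
for n in b: print(n,-(np.array(C[n]["view"])[:3,:3].T@np.array(C[n]["view"])[:3,3]))
print("knob",tri(np.array([209.44,243.33])+b["side"],np.array([231.82,199.76])+b["top"]))
ctrl.wait(.1);print(ctrl.get_position(),ctrl.get_tcp_rot())
E
```

```text
top x+ 65.37 [0.5928 0.047 ] rel: 0.0343 0.0284
top x- 63.0 [0.5302 0.0744] rel: -0.034 0.028
top y- 151.99 [ 0.5331 -0.0049] rel: 0.0008 -0.0433
side x- z0 65.23 [0.5327 0.0733] rel: -0.0314 0.028
side y+ z0 155.16 [0.5895 0.1254] rel: -0.0006 0.0986
side [0.1448743  0.82338352 0.78641368]
top [ 0.32274536 -0.03808085  1.49078671]
knob (array([0.58165984, 0.10401206, 0.07409249]), np.float64(0.00023407490994862786))
[0.55237535 0.03777869 0.06270091] [4.28407876e-04 8.38552008e-01 5.44821163e-01 4.97207469e-04]
```

```bash
python3 - <<'E'
from h import *
p=[.5521,.0390]
ctrl.line_to([*p,.062],rotation=Q(65.4),speed=.05)
f0=ctrl.get_force()
print("contact",ctrl.line_to([*p,.0343],speed=.03,contact_N=5))
P=np.mean([ctrl.get_position() for _ in range(10)],0);print(P,ctrl.get_force()-f0,ctrl.get_moment(),ctrl.get_clock())
S=ctrl.get_image("side")
cv2.imwrite("pics/crop3.png",cv2.convertScaleAbs(cv2.resize(S[215:281,185:273,::-1],(800,600),interpolation=cv2.INTER_CUBIC),alpha=1.3,beta=15))
E
```

```text
contact True
[0.55171092 0.0390447  0.03464495] [ 0.23050096 -0.9219959   4.66418437] [ 0.01478805 -0.01154225  0.0119079 ] 15.2167
```

View pics/crop3.png

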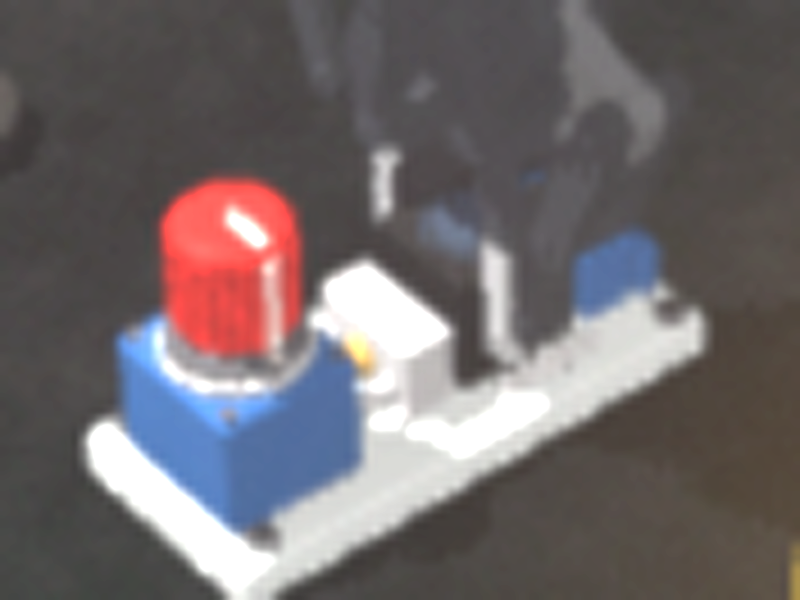

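It met the floor at TCP z 34.6 mm (34 expected), well below the ledges. The picture shows the cube between the jaws. I'll let go, check, and take the knob.

```bash
python3 - <<'E'
from h import *
ctrl.release();ctrl.wait(.3)
p=[.5521,.0390];ctrl.line_to([*p,.12],speed=.2)
k=[.5816,.1036]
ctrl.movep([*k,.13],Q(218));print("q6",ctrl.get_qpos()[5])
S=ctrl.get_image("side");cv2.imwrite("pics/side4.png",S[:,:,::-1])
cv2.imwrite("pics/crop4.png",cv2.convertScaleAbs(cv2.resize(S[215:281,185:273,::-1],(800,600),interpolation=cv2.INTER_CUBIC),alpha=1.3,beta=15))
print("contact",ctrl.line_to([*k,.076],speed=.06,contact_N=6),ctrl.get_position()[2],ctrl.get_clock())
E
```

```text
q6 -2.2291291198000924
contact False 0.0764936530010721 19.9833
```

View pics/crop4.png

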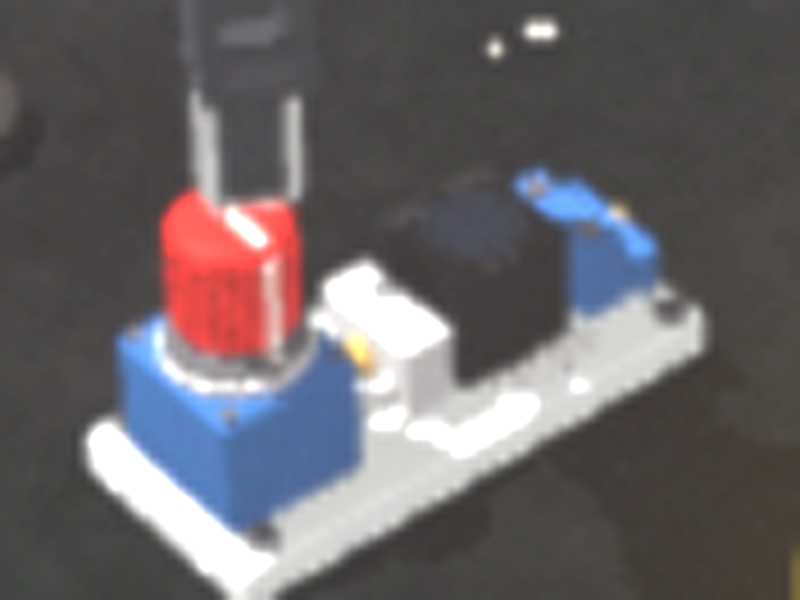

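The cube sits flat in the nest between the jaws, with its top at crop (475,220), and the fingers straddle the knob. I'll grip it and turn the first part while reading torque.

```bash
cat >> h.py <<'E'
def mz(n=15): return np.mean([ctrl.get_moment()[2] for _ in range(n)])
def turn(d):
    q=np.array(turn.q);q[5]+=d;turn.q=q;ctrl.goto_joints(list(q))
E
python3 - <<'E'
from h import *
m0=mz();f0=np.array(ctrl.get_force())
ctrl.gripper_close(35);print("w",ctrl.get_grip_width()*85,"df",(np.array(ctrl.get_force())-f0).round(1),"m0",m0,"m",mz())
turn.q=ctrl.ik([.5816,.1036,.076],Q(218));print(np.round(turn.q,3),np.round(ctrl.get_qpos(),3))
for i in range(6):
    turn(.15);t=ctrl.get_clock();m=[ctrl.get_moment()[2] for _ in range(8)];print(round(turn.q[5],3),round(np.mean(m)-m0,4),round(np.std(m),4),"q6",round(ctrl.get_qpos()[5],3),"F",(np.array(ctrl.get_force())-f0).round(1),"t",round(t,2),round(ctrl.get_clock()-t,3))
E
```

```text
w 27.14713651576831 df [-2.7  1.7  3.4] m0 -0.04434191835742344 m -0.02056173178178746
[ 0.005  0.299  1.899 -0.     0.944 -2.229] [ 5.000e-03  2.980e-01  1.898e+00  1.000e-03  9.460e-01 -2.229e+00]
-2.079 0.1378 0.0 q6 -2.083 F [-2.6  2.2  4.1] t 20.81 0.0
-1.929 0.0564 0.0 q6 -1.935 F [-2.5  0.9  5.9] t 21.07 0.0
-1.779 0.0816 0.0 q6 -1.785 F [-2.   1.   4.4] t 21.34 0.0
-1.629 0.1 0.0 q6 -1.635 F [-2.   2.5  4.8] t 21.61 0.0
-1.479 0.1044 0.0 q6 -1.485 F [-3.3  0.6  5.4] t 21.88 0.0
-1.329 0.1061 0.0 q6 -1.335 F [-2.9 -0.5  4.9] t 22.14 0.0
```

```bash
python3 - <<'E'
from h import *
m0=-.044
turn.q=ctrl.ik([.5816,.1036,.076],Q(218));turn.q[5]=-1.329
prev=0
def rd():
    a=[]
    for _ in range(8):
        ctrl.wait(.02);a.append((ctrl.get_moment()[2]-m0,ctrl.get_joint_torque()[5],turn.q[5]-ctrl.get_qpos()[5]))
    return np.mean(a,0),np.std(a,0)
m,s=rd();print(m.round(4),s.round(4))
while turn.q[5]<.9:
    turn(.1);m,s=rd();print(round(turn.q[5]+2.229,2),m.round(4))
    if m[0]>.138 and prev>.138: break
    prev=m[0]
print(ctrl.get_clock(),ctrl.get_grip_width()*85)
E
```

```text
[0.0958 0.0651 0.0061] [0.0174 0.0095 0.0001]
1.0 [0.1072 0.0815 0.0059]
1.1 [0.1154 0.0761 0.0058]
1.2 [0.0957 0.0783 0.0058]
1.3 [0.1241 0.0782 0.0058]
1.4 [0.1043 0.0788 0.0058]
1.5 [0.1308 0.0791 0.0058]
1.6 [0.1208 0.0794 0.0058]
1.7 [0.1251 0.0797 0.0058]
1.8 [0.1392 0.0799 0.0059]
1.9 [0.1246 0.0801 0.0058]
2.0 [0.1155 0.0802 0.0058]
2.1 [0.1135 0.0803 0.0058]
2.2 [0.139  0.0803 0.0058]
2.3 [0.1089 0.0803 0.0058]
2.4 [0.1259 0.0802 0.0058]
2.5 [0.1412 0.1131 0.006 ]
2.6 [0.2149 0.1616 0.0062]
28.7917 27.453907494593096
```

```bash
python3 - <<'E'
from h import *
turn.q=ctrl.ik([.5816,.1036,.076],Q(218));turn.q[5]=-2.229+2.6
for i in range(3):
    turn(.1);a=[]
    for _ in range(8):
        ctrl.wait(.02);a.append((ctrl.get_moment()[2]+.044,ctrl.get_joint_torque()[5]))
    m=np.mean(a,0);print(round(turn.q[5]+2.229,2),m.round(4))
    if m[1]>.185:break
S=ctrl.get_image("side")
cv2.imwrite("pics/crop5.png",cv2.convertScaleAbs(cv2.resize(S[215:281,185:273,::-1],(800,600),interpolation=cv2.INTER_CUBIC),alpha=1.3,beta=15))
E
```

```text
2.7 [0.192  0.1615]
2.8 [0.1998 0.1612]
2.9 [0.1883 0.1609]
```

View pics/crop5.png

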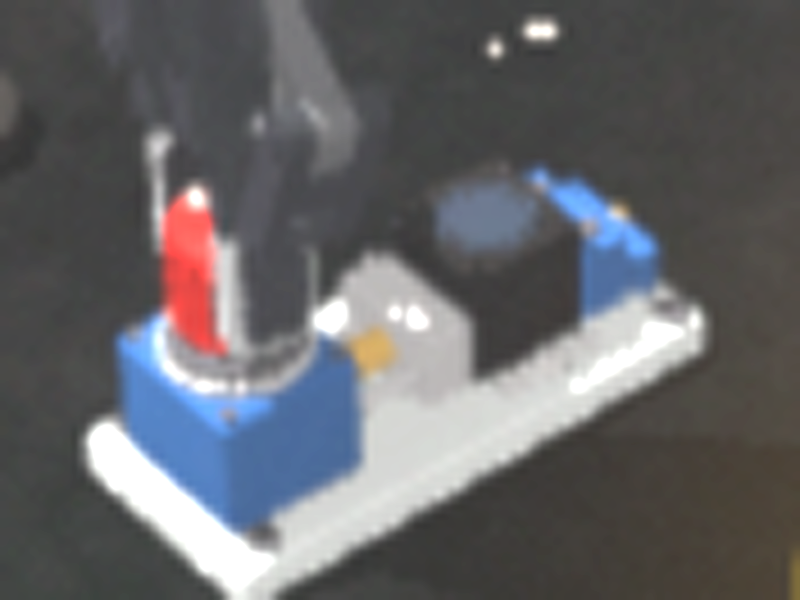

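The torque is flat on the clutch plateau, about 0.35 rad into its 0.9 rad. The picture shows the jaw pressing the cube against the anvil. I'll let go, back off, check and hand in.

```bash
python3 - <<'E'
from h import *
ctrl.release();ctrl.wait(.2)
ctrl.line_to([.5816,.1036,.16],speed=.15);ctrl.wait(.3)
S=ctrl.get_image("side")
cv2.imwrite("pics/crop6.png",cv2.convertScaleAbs(cv2.resize(S[215:281,185:273,::-1],(800,600),interpolation=cv2.INTER_CUBIC),alpha=1.3,beta=15));print(ctrl.get_clock())
E
```

```text
31.85
```

View pics/crop6.png

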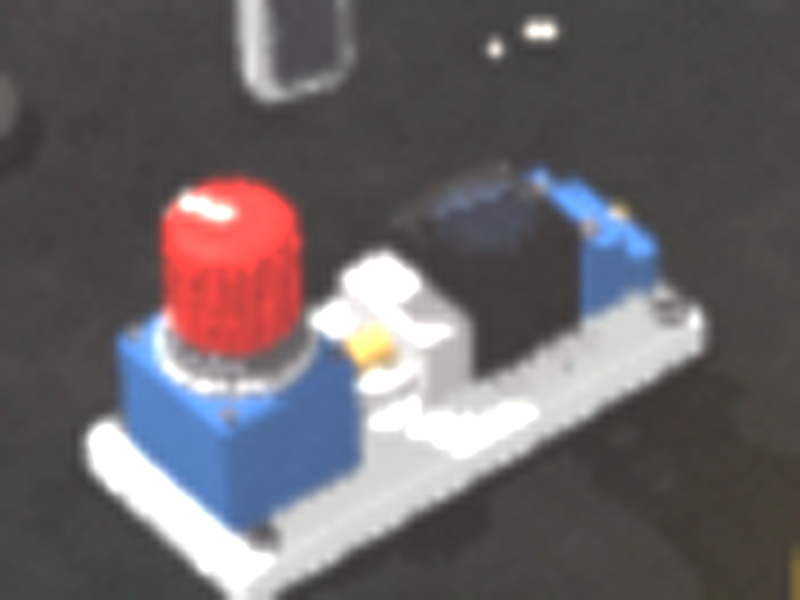

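The cube is flat and pinched between the moving jaw and the anvil (crop 470–580, 350), and the fingers are clear of the knob.

```bash
python3 -c "
from station import ctrl
print(ctrl.job_done(),ctrl.get_clock())"
```

```text
the job is handed in; nothing more can be done
the job is handed in; nothing more can be done
```

I handed the job in at about 32 s on the robot's clock: the cube is flat in the blue fixture's nest, clamped in one grasp of the knob and stopped about 0.35 rad into the clutch's 0.9 rad of slip, though no pass or fail came back and the clamping force itself was not measured.

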